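Tip a spot plate over onto the draining board

ROBOT

A 6-joint arm with a two-finger parallel gripper is mounted at the origin on the work surface. World frame = base frame: x ahead of the robot, y to its left, z up, the work surface at z = 0. Lengths are in mm, angles in rad, forces in N, time in s.
With the tool pointing down it reaches from about 300 to 750 mm from the base axis. Payload 8.5 kg.
Tool frame: the origin (TCP) lies between the finger pads; the fingertips stand 22 mm ahead of it and the grasp point (between the pads) lies 3 mm ahead of it (manip.tips_ahead is the distance from the TCP to the fingertips, in mm); z points along the fingers, y is the line along which they close (so a half turn about z gives the same grasp; the last joint's range is limited). The gripper opens to 88 mm and grips with 3 to 60 N. Pads are 18 mm wide; open, the fingers measure 123 mm over their backs; the gripper's body (75 mm by 187 mm) begins 45 mm behind the grasp point.
Start: joints at [-0.215, 0.381, 1.297, -0, 1.464, -0.215], TCP at [549.982, 0.002, 260.748] pointing down, gripper open.
Joint ranges: [-3.11, 3.11], [-0.89, 2.33], [0.22, 2.48], [-1.42, 4.56], [0.17, 2.85], [-2.88, 2.88]. Speed limits (rad/s): [2.39, 2.39, 3.14, 3.14, 3.14, 3.14].

INTERFACE

Orientations are given as [roll, pitch, yaw] about the fixed x, y, z axes, in that order (R = Rz(yaw) Ry(pitch) Rx(roll)).
In Python, from rig import telemetry, eyes, ticket, manip gives the robot as it stands.
- The arm moves only by the tool send_rows, never from a script. Its argument "series" is a list of rows, each an object of numbers: "tx", "ty", "tz": the shift along the world's x, y, z in m; "wx", "wy", "wz": the turn, a rotation vector about the world's x, y, z in degrees; "grip": the opening, from 0 (shut) to 1 (fully open). In form: [{"tx": .., "ty": .., "tz": .., "wx": .., "wy": .., "wz": .., "grip": ..}, ...]. A call has 1 to 20 rows; each row is the pose to reach, as a shift and turn from the pose commanded when the call began; what a row does not reach only later rows make up. A row lasts 1/8 s, in which the tool goes at most 62.5 mm and 10.7 degrees, less where a joint would pass 70% of its speed; a pose out of reach is approached as far as the arm can. A call with a gripper value outside its range is refused whole. The fingers move at their own pace and stop on an object; the grip force is fixed at half the most. Time passes only in rows, so rows that repeat a pose let the fingers close. It gives the time, the measured TCP pose, the force, the opening and the grip force at its end, in the units of the state.
- telemetry.read_state(): the state, without advancing time (a new reading comes with each control period).
- eyes.grab_frame(name): name is "scene" or "side" or "wrist"; returns (picture, depth): 480x640x3 uint8, red, green, blue; 480x640 float32, mm along the optical axis (not along the pixel's ray), 0 where there is no reading.
- eyes.camera_model(name): a dict with "fovy" (degrees; the focal length in pixels is half the picture's height over the tangent of half this angle, whatever the lens; pixels are square), "cx", "cy" (the principal point, pixels), "k1" (the pictures are not rectified: a ray, as slopes to the right and down, at radius r is drawn at 1 + k1 r^2 times it, then the intrinsics apply), "rvec" (rotation vector, rad) and "tvec" (3), from world to camera coordinates, as OpenCV has them. Camera axes: x right, y down, z forward; pixel columns grow to the right and rows downward; lengths in mm; the calibration is good to about 2 mm. A picture is of the moment at which its call begins: read the wrist's pose just before it. camera_model takes no time and is no camera call; for the wrist camera it gives the pose at the moment of the call.
- ticket.job_done(): hands the job in; it is judged then, once.
The state is a dict: "clock": time; "q": joint angles; "qvel": joint speeds; "joint_efforts": joint torques, N m; "ee_pos": TCP position; "ee_rot": TCP orientation; "wrist_force": force on the tool from outside, world axes, zero at the start; "wrist_torque": the same for the moment, N m; "width": finger opening in mm; "grasp_force": force on a finger pad.
Only numpy, scipy, OpenCV 4.12 (cv2) and the standard library are available. Lean on these libraries where they do the work, as an engineer would, in place of code of your own. Each camera call takes 0.05 s, during which the arm holds its last target. There are 200 camera calls.

TASK

Turn the white spot plate over onto the blue draining board to drain: push it across the bench until it butts against the edge of the board, then keep pushing so that it tips up on that edge and flops over, ending flat on the board with its wells facing down. Only push it: never pick it up off its supports. Leave the tube rack, the bottle and the beaker where they stand.

Things in the scene. Friction and masses are not known exactly. Their poses are not given: they have to be found in the camera images.
- plate_center (a point): Centre (and centre of mass) of the loose spot plate, a flat white ceramic slab 110 mm (its x) by 95 mm (y) by 12 mm thick (z), 140 to 280 g, sides square. z points out of the face with twelve shallow wells, up at the start; the other face is plain. It lies on the bench off the board's +y or -y side, which varies; x axis within 0.35 rad of the board's x, a 110 mm side to the board.
- board_top (a point): Centre of the top of the fixed blue draining board, a slab 160 mm (its x) by 220 mm (y), 10 mm thick, lying on the bench. Its upright edges at y = +110 and -110 mm are the steps. Pressed on the step (5 to 10 N) by fingertips low on its far side, the plate pivots there as friction takes that side up with rising fingertips. Keep the tips just under that side, in an arc: too high and they slip over it.
- tube_rack: Orange tube rack standing loose on the bench on the side of the board away from the plate: 96 mm (x) by 48 mm (y) by 54 mm high, 72 mm with its tubes; origin at the centre of its underside. To be left alone.
- bottle: Upright loose glass bottle with a blue cap, 62 mm across and 130 mm high, beyond the board's far end (board +x); origin at the centre of its underside. To be left alone.
- beaker: Small loose clear beaker, 60 mm across and 75 mm high, standing beyond the board's far end (board +x); origin at the centre of its underside. To be left alone.
- plate_edge_xp (a point): Middle (half-way up) of the plate's +x side, 55 mm from its centre.
- plate_edge_xm (a point): Middle (half-way up) of the plate's -x side, 55 mm from its centre.
- plate_edge_yp (a point): Middle (half-way up) of the plate's +y side, 47.5 mm from its centre.
- plate_edge_ym (a point): Middle (half-way up) of the plate's -y side, 47.5 mm from its centre.
Mind the look-alikes: they are no part of the job. Of the things shaped like the part that bears plate_center, the white one is meant.

How it is judged:
By the outcome, as a careful person would: the job done as asked, in the order asked, and still so for the second after the job is handed in, with the robot touching nothing.
It also fails if it takes over 42 s, if anything falls off the work surface, if the arm or the gripper's body presses on something with over 40 N, if the wrist force passes 120 N, or if a joint passes its speed limit or range.

## Working session

There is one attempt and no reset: what is moved stays moved. The work goes in short steps, Python scripts to look and compute and a tool call to move; the robot and the scene stay as the last step left them, time stands still between calls to the robot, and variables do not carry over. Pictures are saved under pics/ and viewed, at most 10 in all, crops included, and the job is handed in when it is done.

Besides the shell and the picture viewer there is one more tool, called after "Call:" as name(argument=value, ...) on one line, values as JSON. send_rows: Moves the arm, as the interface text tells. Its arguments: {"type":"object","properties":{"series":{"type":"array"}},"required":["series"]}

```bash
mkdir -p pics; ls; cat > h.py <<'E'
import numpy as np, cv2
from rig import telemetry, eyes, ticket, manip
def ray(m,u,v):
    f=240/np.tan(np.radians(m['fovy'])/2)
    K=np.array([[f,0,m['cx']],[0,f,m['cy']],[0,0,1.]])
    p=cv2.undistortPoints(np.array([[[u,v]]],float),K,np.array([m['k1'],0,0,0.]))[0,0]
    # k1 applied to the drawn radius = same model as OpenCV
    R=cv2.Rodrigues(np.array(m['rvec'],float))[0]; t=np.array(m['tvec'],float).ravel()
    return -R.T@t, R.T@np.array([p[0],p[1],1.])
def onplane(m,u,v,z):
    c,d=ray(m,u,v); return c+d*(z-c[2])/d[2]
def atdepth(m,u,v,dep):
    c,d=ray(m,u,v); return c+d*dep
def grab(name,fn=None):
    m=eyes.camera_model(name); p,d=eyes.grab_frame(name)
    if fn: cv2.imwrite('pics/'+fn,p[:,:,::-1]); np.savez('pics/'+fn+'.npz',p=p,d=d,m=m)
    return m,p,d
E
python3 - <<'E'
from h import *
for n in('scene','side','wrist'):
    m,p,d=grab(n,n+'0.png'); print(n,m)
a=[cv2.imread(f'pics/{n}0.png') for n in('scene','side')]
E
```

```text
pics
scene {'fovy': 43.06201092865407, 'cx': 317.6868886191842, 'cy': 244.28374338016664, 'k1': -0.001281410890403716, 'rvec': array([ 2.22982666,  0.73243654, -0.31803965]), 'tvec': array([-500.95887001, -123.82249892, 1365.23224356])}
side {'fovy': 46.25279096405946, 'cx': 306.6008369437393, 'cy': 248.85702734222394, 'k1': 0.03267161756921004, 'rvec': array([ 2.01194885, -0.72621331,  0.38294382]), 'tvec': array([-328.59048707,  265.98093353,  992.6507699 ])}
wrist {'fovy': 68.39897208355552, 'cx': 322.3785203707149, 'cy': 243.22443274264324, 'k1': -0.049213801948066, 'rvec': array([-2.81467219e+00,  1.56123474e-03,  1.54037149e-03]), 'tvec': array([-549.34169729,  -42.8066394 ,  392.38121865])}
```

View pics/scene0.png

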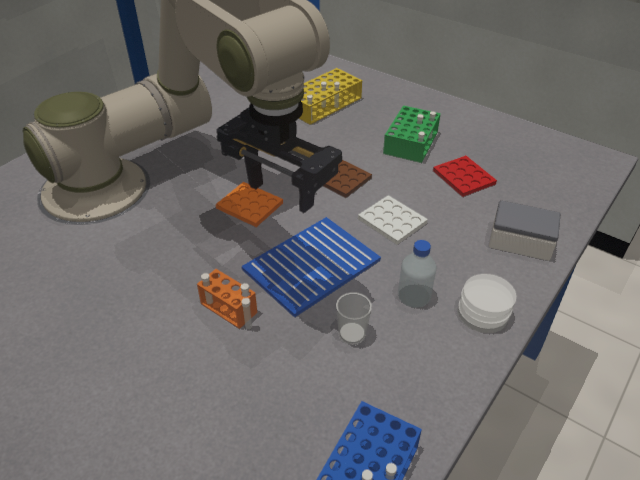

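View pics/side0.png

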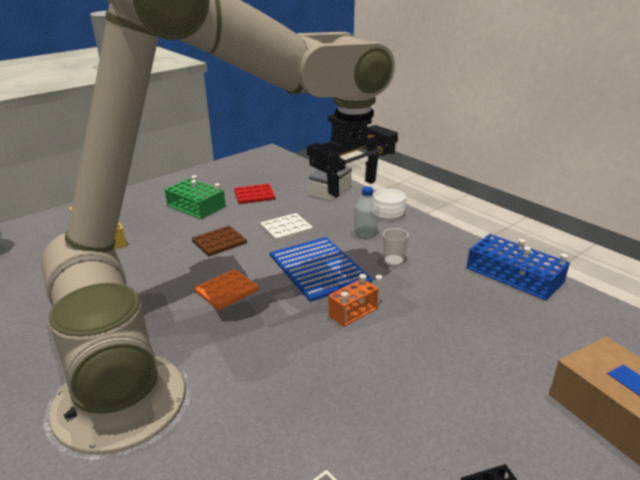

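The scene view shows four plates: white with 12 wells at (393,218), orange at (250,203), brown at (345,176) and red at (465,174). There is also a stack of round white dishes at (487,300). The white one at (393,218) is the one I want. The blue board is at (312,263), the orange rack at (228,298), the bottle at (417,275) and the beaker at (352,320). The side view shows the white plate at (287,225) and the board at (318,266).

```bash
cat >> h.py <<'E'
def blob(p,kind,seed,win=90):
    h=cv2.cvtColor(p,cv2.COLOR_RGB2HSV).astype(int)
    if kind=='white': k=(h[...,1]<60)&(h[...,2]>135)
    if kind=='blue': k=(h[...,0]>100)&(h[...,0]<130)&(h[...,1]>110)&(h[...,2]>50)
    if kind=='orange': k=(h[...,0]<14)&(h[...,1]>150)&(h[...,2]>90)
    k=k.astype(np.uint8); w=np.zeros_like(k); w[max(0,seed[1]-win):seed[1]+win,max(0,seed[0]-win):seed[0]+win]=1
    k=cv2.morphologyEx(k*w,cv2.MORPH_CLOSE,np.ones((5,5)))
    n,l,s,c=cv2.connectedComponentsWithStats(k)
    i=1+np.argmin([np.hypot(*(c[j]-seed))-(s[j,4]>300)*1000 for j in range(1,n)])
    cs,_=cv2.findContours((l==i).astype(np.uint8),cv2.RETR_EXTERNAL,cv2.CHAIN_APPROX_NONE)
    return cv2.convexHull(max(cs,key=cv2.contourArea))[:,0,:]
def rect(m,hull,z):
    w=np.array([onplane(m,u,v,z)[:2] for u,v in hull],np.float32)
    r=cv2.minAreaRect(w); return r,cv2.boxPoints(r)
E
python3 - <<'E'
from h import *
img=None
for n,sp,sb in(('scene',(393,218),(312,263)),('side',(287,225),(318,266))):
    Z=np.load(f'pics/{n}0.png.npz',allow_pickle=True);p=Z['p'];m=Z['m'].item();d=Z['d']
    for nm,k,s,z in(('plate','white',sp,12),('board','blue',sb,10)):
        hl=blob(p,k,s,75 if nm=='board' else 40); r,b=rect(m,hl,z); print(n,nm,r,b.round(1).tolist())
        e=cv2.approxPolyDP(hl,4,True)[:,0]; print('  quad',[(q.tolist(),onplane(m,*q,z)[:2].round(1).tolist()) for q in e])
        print('  depth pt',atdepth(m,*s,d[s[1],s[0]]).round(1))
        if n=='scene': p=p.copy(); cv2.polylines(p,[hl],True,(255,0,255),1)
    if n=='scene':
        c=p[130:370,180:480]; cv2.imwrite('pics/crop.png',cv2.resize(c,(750,600))[:,:,::-1])
        for nm,px,z in(('bottle',(417,298),0),('beaker',(352,335),0),('rack',(228,318),0)): print(nm,onplane(m,*px,z).round(0))
E
```

```text
scene plate ((593.3635864257812, 303.5941162109375), (99.44524383544922, 113.82846069335938), 80.00447845458984) [[528.7000122070312, 264.5], [640.7999877929688, 244.6999969482422], [658.0, 342.70001220703125], [545.9000244140625, 362.3999938964844]]
  quad [([358, 213], [529.8, 269.2]), ([388, 194], [547.1, 361.7]), ([427, 219], [656.7, 338.4]), ([397, 240], [639.5, 245.7])]
  depth pt [597.1 300.4  10.7]
scene board ((538.2545166015625, 94.16986846923828), (223.7730712890625, 165.73931884765625), 77.67475891113281) [[433.3999938964844, 2.5999999046325684], [595.2999877929688, -32.79999923706055], [643.0999755859375, 185.8000030517578], [481.20001220703125, 221.1999969482422]]
  quad [([326, 217], [481.5, 220.5]), ([380, 257], [637.1, 185.7]), ([295, 316], [595.2, -31.2]), ([242, 266], [435.8, 6.9])]
  depth pt [539.3  94.1   9.3]
bottle [745. 143.   0.]
beaker [697.   0.   0.]
rack [ 496. -100.    0.]
side plate ((611.1007080078125, 326.91558837890625), (447.1128845214844, 226.1158905029297), 49.259586334228516) [[379.5, 231.3000030517578], [550.9000244140625, 83.69999694824219], [842.7000122070312, 422.5], [671.2999877929688, 570.0999755859375]]
  quad [([325, 185], [839.3, 423.2]), ([324, 256], [570.6, 114.1]), ([296, 264], [496.8, 130.3]), ([248, 264], [410.0, 205.3]), ([247, 205], [583.4, 468.0]), ([285, 185], [747.6, 504.4])]
  depth pt [596.3 296.   13.3]
side board ((533.985595703125, 91.37313842773438), (228.7063751220703, 164.19363403320312), 77.69591522216797) [[429.3999938964844, -2.9000000953674316], [589.7999877929688, -37.79999923706055], [638.5999755859375, 185.60000610351562], [478.1000061035156, 220.60000610351562]]
  quad [([326, 237], [636.7, 183.5]), ([364, 272], [597.2, 2.4]), ([309, 300], [431.0, 1.0]), ([270, 253], [481.0, 214.3])]
  depth pt [530.2  88.7  12.6]
```

View pics/crop.png

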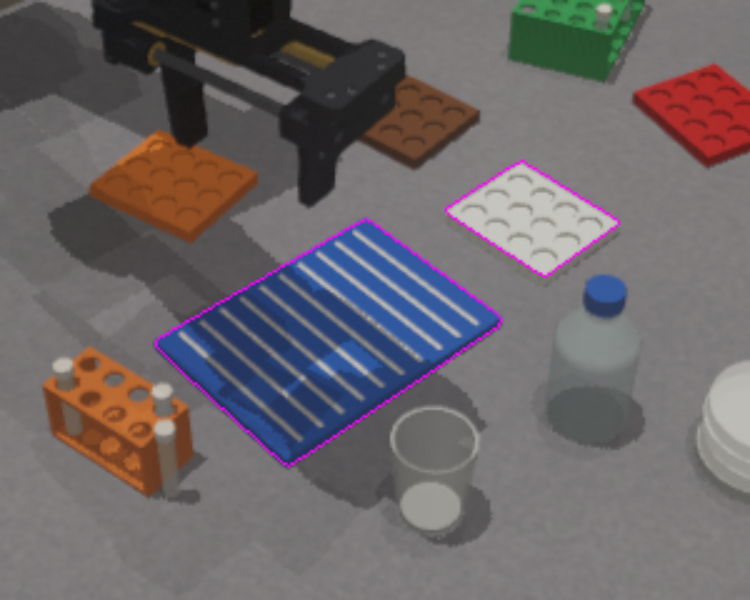

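```bash
python3 - <<'E'
from h import *
from scipy.spatial.transform import Rotation as R
s=telemetry.read_state(); print(s)
print(R.from_euler('xyz',s['ee_rot']).as_matrix().round(2), manip.tips_ahead)
for n in('scene','side'):
    m=eyes.camera_model(n); print(ray(m,320,240)[0].round(0))
a=np.radians(-12.3); X=np.array([np.cos(a),np.sin(a)]);Y=np.array([-X[1],X[0]])
c=np.array([537.,93.5])
for x,y in((6,300),(6,205),(6,110)): print(x,y,(c+x*X+y*Y).round(1))
for q in((593,304.5),(745,143),(697,0),(496,-100)): print(q,((q-c)@X).round(1),((q-c)@Y).round(1))
E
```

```text
{'clock': 0.15, 'q': array([-2.15281410e-01,  3.81055238e-01,  1.29799976e+00,  1.66024851e-05,
        1.46361886e+00, -2.15322978e-01]), 'qvel': array([-0.00083768, -0.00221158, -0.0023848 ,  0.00072808,  0.0022298 ,
       -0.00092558]), 'joint_efforts': array([ 2.75231861e-03, -4.38084304e+01, -2.24613369e+01,  7.13452022e-02,
        3.43442336e-02, -8.91773107e-05]), 'ee_pos': array([5.49821228e+02, 5.08348832e-02, 2.60301390e+02]), 'ee_rot': array([-3.14053994e+00, -2.47137947e-04,  1.57083598e+00]), 'wrist_force': array([ 0.58160473, -0.07610617,  0.99867025]), 'wrist_torque': array([-0.05442548,  0.0696587 ,  0.02177739]), 'grasp_force': 0.0, 'width': 88.31179687159198}
[[-0.  1. -0.]
 [ 1.  0.  0.]
 [ 0. -0. -1.]] 22.0
[1044. -571.  844.]
[-182. -769.  735.]
6 300 [606.8 385.3]
6 205 [586.5 292.5]
6 110 [566.3 199.7]
(593, 304.5) 9.8 218.1
(745, 143) 192.7 92.7
(697, 0) 176.2 -57.3
(496, -100) 1.2 -197.8
```

Call:
send_rows(series=[{"tx": 0.015,"ty": 0.06,"tz": 0,"wz": -6,"grip": 0.5},{"tx": 0.02,"ty": 0.12,"tz": 0,"wz": -12.3,"grip": 0.5},{"tx": 0.03,"ty": 0.18,"tz": 0,"wz": -12.3,"grip": 0.5},{"tx": 0.038,"ty": 0.24,"tz": 0,"wz": -12.3,"grip": 0.5},{"tx": 0.047,"ty": 0.3,"tz": -0.01,"wz": -12.3,"grip": 0.5},{"tx": 0.055,"ty": 0.355,"tz": -0.04,"wz": -12.3,"grip": 0.5},{"tx": 0.059,"ty": 0.378,"tz": -0.09,"wz": -12.3,"grip": 0.5},{"tx": 0.059,"ty": 0.378,"tz": -0.14,"wz": -12.3,"grip": 0.5},{"tx": 0.059,"ty": 0.378,"tz": -0.19,"wz": -12.3,"grip": 0.5},{"tx": 0.059,"ty": 0.378,"tz": -0.225,"wz": -12.3,"grip": 0.5},{"tx": 0.059,"ty": 0.378,"tz": -0.233,"wz": -12.3,"grip": 0.5},{"tx": 0.059,"ty": 0.378,"tz": -0.233,"wz": -12.3,"grip": 0.5}])

```text
invalid input
```

```bash
cat >> h.py <<'E'
_a=np.radians(-12.3); X=np.array([np.cos(_a),np.sin(_a)]);Y=np.array([-X[1],X[0]]); C=np.array([537.,93.5])
def st():
    s=telemetry.read_state(); e=s['ee_pos']; f=s['wrist_force']
    print('t %.2f'%s['clock'],'ee',e.round(1),'board xy',((e[:2]-C)@X).round(1),((e[:2]-C)@Y).round(1),'tipz',round(e[2]-22,1),'F x,y,z',(f[:2]@X).round(1),(f[:2]@Y).round(1),f[2].round(1),'w',s['width'].round(1),s['ee_rot'].round(3))
E
python3 - <<'E'
from h import *
st()
m,p,d=grab('scene','s1.png'); cv2.imwrite('pics/c1.png',cv2.resize(p[100:340,240:540],(750,600))[:,:,::-1])
E
```

```text
Traceback (most recent call last):
  File "h.py", line 35, in st
    print('t %.2f'%s['clock'],'ee',e.round(1),'board xy',((e[:2]-C)@X).round(1),((e[:2]-C)@Y).round(1),'tipz',round(e[2]-22,1),'F x,y,z',(f[:2]@X).round(1),(f[:2]@Y).round(1),f[2].round(1),'w',s['width'].round(1),s['ee_rot'].round(3))
                                                                                                                                                                                                 ^^^^^^^^^^^^^^^^
AttributeError: 'float' object has no attribute 'round'
```

Call:
send_rows(series=[{"tx": 0.015,"ty": 0.06,"tz": 0,"wx": 0,"wy": 0,"wz": -6,"grip": 0.5},{"tx": 0.02,"ty": 0.12,"tz": 0,"wx": 0,"wy": 0,"wz": -12.3,"grip": 0.5},{"tx": 0.03,"ty": 0.18,"tz": 0,"wx": 0,"wy": 0,"wz": -12.3,"grip": 0.5},{"tx": 0.038,"ty": 0.24,"tz": 0,"wx": 0,"wy": 0,"wz": -12.3,"grip": 0.5},{"tx": 0.047,"ty": 0.3,"tz": -0.01,"wx": 0,"wy": 0,"wz": -12.3,"grip": 0.5},{"tx": 0.055,"ty": 0.355,"tz": -0.04,"wx": 0,"wy": 0,"wz": -12.3,"grip": 0.5},{"tx": 0.059,"ty": 0.378,"tz": -0.09,"wx": 0,"wy": 0,"wz": -12.3,"grip": 0.5},{"tx": 0.059,"ty": 0.378,"tz": -0.14,"wx": 0,"wy": 0,"wz": -12.3,"grip": 0.5},{"tx": 0.059,"ty": 0.378,"tz": -0.19,"wx": 0,"wy": 0,"wz": -12.3,"grip": 0.5},{"tx": 0.059,"ty": 0.378,"tz": -0.225,"wx": 0,"wy": 0,"wz": -12.3,"grip": 0.5},{"tx": 0.059,"ty": 0.378,"tz": -0.233,"wx": 0,"wy": 0,"wz": -12.3,"grip": 0.5},{"tx": 0.059,"ty": 0.378,"tz": -0.233,"wx": 0,"wy": 0,"wz": -12.3,"grip": 0.5}])

```text
clock: 1.65
ee_pos: [609.3, 378.1, 28.4]
ee_rot: [3.141, -0.0, 1.356]
wrist_force: [-0.3, -1.0, 0.8]
width: 44.4
grasp_force: 0.0
```

```bash
sed -i "s/s\['width'\].round(1)/round(s['width'],1)/" h.py
python3 - <<'E'
from h import *
st()
m,p,d=grab('scene','s1.png'); cv2.imwrite('pics/c1.png',cv2.resize(p[100:340,240:540],(750,600))[:,:,::-1])
E
```

```text
t 1.65 ee [609.3 378.1  28.4] board xy 10.0 293.5 tipz 6.4 F x,y,z -0.1 -1.0 0.8 w 44.4 [ 3.141 -0.     1.356]
```

View pics/c1.png

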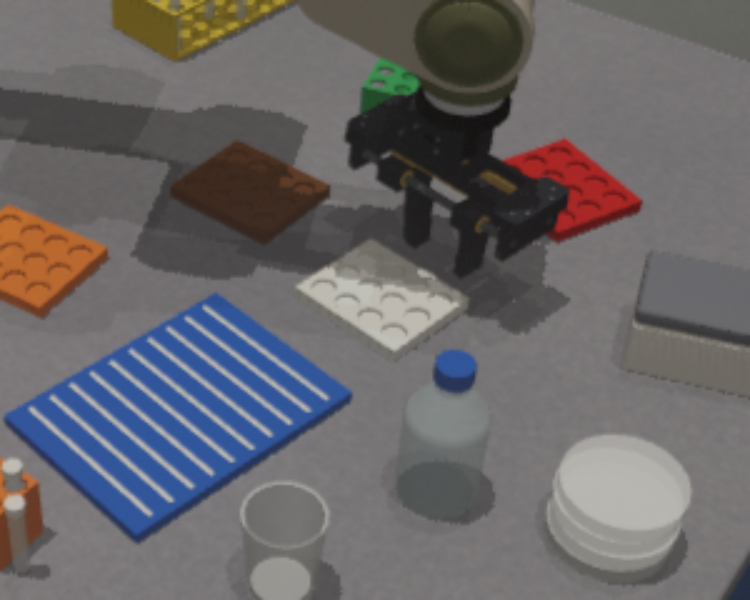

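Call:
send_rows(series=[{"tx": 0,"ty": 0,"tz": -0.003,"wx": 0,"wy": 0,"wz": 0,"grip": 0.5},{"tx": -0.0021,"ty": -0.0098,"tz": -0.003,"wx": 0,"wy": 0,"wz": 0,"grip": 0.5},{"tx": -0.0038,"ty": -0.0176,"tz": -0.003,"wx": 0,"wy": 0,"wz": 0,"grip": 0.5},{"tx": -0.0055,"ty": -0.0254,"tz": -0.003,"wx": 0,"wy": 0,"wz": 0,"grip": 0.5},{"tx": -0.0072,"ty": -0.0332,"tz": -0.003,"wx": 0,"wy": 0,"wz": 0,"grip": 0.5},{"tx": -0.009,"ty": -0.041,"tz": -0.003,"wx": 0,"wy": 0,"wz": 0,"grip": 0.5},{"tx": -0.0107,"ty": -0.0489,"tz": -0.003,"wx": 0,"wy": 0,"wz": 0,"grip": 0.5},{"tx": -0.0124,"ty": -0.0567,"tz": -0.003,"wx": 0,"wy": 0,"wz": 0,"grip": 0.5},{"tx": -0.014,"ty": -0.064,"tz": -0.003,"wx": 0,"wy": 0,"wz": 0,"grip": 0.5},{"tx": -0.0152,"ty": -0.0699,"tz": -0.003,"wx": 0,"wy": 0,"wz": 0,"grip": 0.5},{"tx": -0.0152,"ty": -0.0699,"tz": -0.003,"wx": 0,"wy": 0,"wz": 0,"grip": 0.5}])

```text
clock: 3.08
ee_pos: [593.6, 307.4, 24.6]
ee_rot: [-3.141, 0.001, 1.356]
wrist_force: [-1.3, -0.3, 1.0]
width: 44.0
grasp_force: 0.0
```

```bash
python3 - <<'E'
from h import *
st()
m,p,d=grab('scene','s2.png'); hl=blob(p,'white',(365,238),45); r,b=rect(m,hl,12); print(r, ((b-C)@X).round(1),((b-C)@Y).round(1))
cv2.polylines(p:=p.copy(),[hl],True,(255,0,255),1)
cv2.imwrite('pics/c2.png',cv2.resize(p[120:300,280:480],(640,576),interpolation=cv2.INTER_CUBIC)[:,:,::-1])
E
```

```text
t 3.08 ee [593.6 307.4  24.6] board xy 9.7 221.1 tipz 2.6 F x,y,z -1.2 -0.6 1.0 w 44.0 [-3.141e+00  1.000e-03  1.356e+00]
((580.1753540039062, 247.39915466308594), (88.19568634033203, 112.00043487548828), 77.67129516601562) [-46.6  65.4  65.4 -46.6] [115.5 115.4 203.6 203.7]
```

View pics/c2.png

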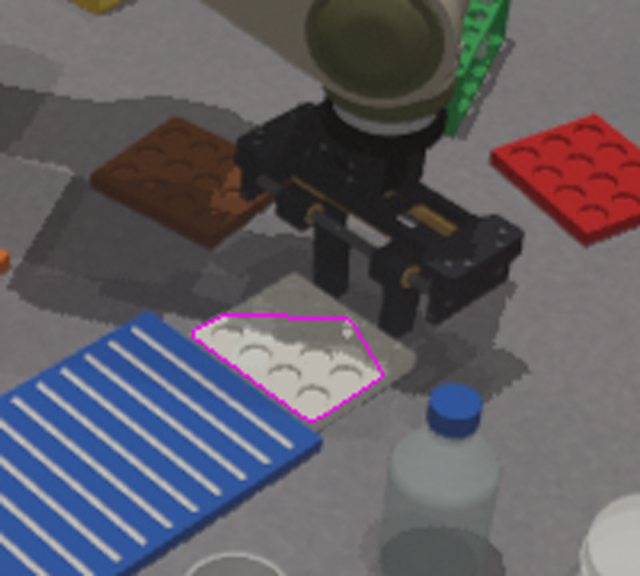

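Plate is square to the board with a gap of about 6 mm. Next I close the gap gently.

Call:
send_rows(series=[{"tx": -0.0006,"ty": -0.0029,"tz": -0.001,"wx": 0,"wy": 0,"wz": 0,"grip": 0.5},{"tx": -0.0011,"ty": -0.0049,"tz": -0.001,"wx": 0,"wy": 0,"wz": 0,"grip": 0.5},{"tx": -0.0015,"ty": -0.0068,"tz": -0.001,"wx": 0,"wy": 0,"wz": 0,"grip": 0.5},{"tx": -0.0017,"ty": -0.0078,"tz": -0.001,"wx": 0,"wy": 0,"wz": 0,"grip": 0.5},{"tx": -0.0017,"ty": -0.0078,"tz": -0.001,"wx": 0,"wy": 0,"wz": 0,"grip": 0.5}])

```text
clock: 3.75
ee_pos: [592.7, 303.5, 24.4]
ee_rot: [3.139, -0.007, 1.356]
wrist_force: [3.9, 17.5, -0.8]
width: 43.7
grasp_force: 8.8
```

```bash
python3 -c "
from h import *
st()"
```

```text
t 3.75 ee [592.7 303.5  24.4] board xy 9.7 217.1 tipz 2.4 F x,y,z 0.1 17.9 -0.8 w 43.7 [ 3.139 -0.007  1.356]
```

```bash
cat > arc.py <<'E'
import numpy as np,sys
from h import Y
def q(t,d,L=95.,h=-7.5):
    t=np.radians(t); return np.array([(L-d)*np.cos(t)-h*np.sin(t),(L-d)*np.sin(t)+h*np.cos(t)])
# args: theta0 d0 theta1 d1 n
t0,d0,t1,d1,n=map(float,sys.argv[1:6]); n=int(n)
for i in range(1,n+1):
    a=i/n; v=q(t0+a*(t1-t0),d0+min(1,2*a)*(d1-d0))-q(t0,d0)
    print('%.1f'%(t0+a*(t1-t0)),(v[0]*Y/1000).round(4),(v[1]/1000).round(4))
E
python3 arc.py 0 3.9 20 2.2 8
```

```text
2.5 [0.0001 0.0006] 0.004
5.0 [0.0002 0.0011] 0.008
7.5 [0.0003 0.0014] 0.0121
10.0 [0.0003 0.0016] 0.0162
12.5 [0.0002 0.0011] 0.0203
15.0 [0.0001 0.0005] 0.0243
17.5 [-0.0001 -0.0003] 0.0283
20.0 [-0.0003 -0.0013] 0.0322
```

Call:
send_rows(series=[{"tx": 0.0001,"ty": 0.0006,"tz": 0.004,"wx": 0,"wy": 0,"wz": 0,"grip": 0.5},{"tx": 0.0002,"ty": 0.0011,"tz": 0.008,"wx": 0,"wy": 0,"wz": 0,"grip": 0.5},{"tx": 0.0003,"ty": 0.0014,"tz": 0.012,"wx": 0,"wy": 0,"wz": 0,"grip": 0.5},{"tx": 0.0003,"ty": 0.0014,"tz": 0.012,"wx": 0,"wy": 0,"wz": 0,"grip": 0.5}])

```text
clock: 4.25
ee_pos: [592.7, 303.4, 36.2]
ee_rot: [3.14, -0.003, 1.356]
wrist_force: [1.0, 8.7, -0.7]
width: 44.0
grasp_force: 4.7
```

```bash
python3 - <<'E'
from h import *
st()
m,p,d=grab('side','v3.png'); a=cv2.resize(p[170:290,220:380],(560,420),interpolation=cv2.INTER_CUBIC)
cv2.imwrite('pics/c3.png',a[:,:,::-1])
E
python3 arc.py 7.5 2.2 30 2.2 8
```

```text
t 4.25 ee [592.7 303.4  36.2] board xy 9.7 216.9 tipz 14.2 F x,y,z -0.8 8.7 -0.7 w 44.0 [ 3.140e+00 -3.000e-03  1.356e+00]
10.3 [-0.0001 -0.0003] 0.0046
13.1 [-0.0002 -0.0009] 0.0091
15.9 [-0.0004 -0.0017] 0.0136
18.8 [-0.0006 -0.0026] 0.0181
21.6 [-0.0008 -0.0038] 0.0225
24.4 [-0.0011 -0.0052] 0.0268
27.2 [-0.0015 -0.0069] 0.0311
30.0 [-0.0019 -0.0087] 0.0352
```

View pics/c3.png

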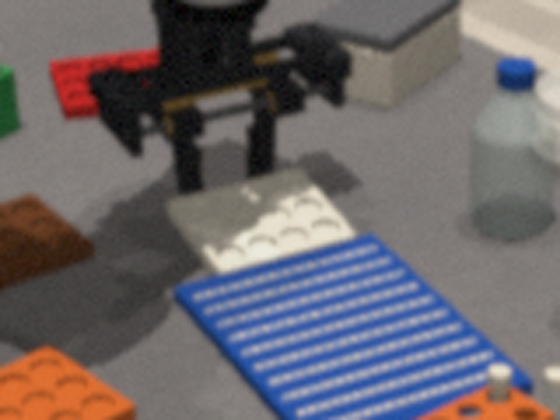

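The force is 8.7 N with the tips at 14 mm, which is above the plate's resting thickness. So the far side is rising with the tips, and I carry on along the arc.

Call:
send_rows(series=[{"tx": -0.0001,"ty": -0.0003,"tz": 0.0046,"wx": 0,"wy": 0,"wz": 0,"grip": 0.5},{"tx": -0.0002,"ty": -0.0009,"tz": 0.0091,"wx": 0,"wy": 0,"wz": 0,"grip": 0.5},{"tx": -0.0004,"ty": -0.0017,"tz": 0.0136,"wx": 0,"wy": 0,"wz": 0,"grip": 0.5},{"tx": -0.0006,"ty": -0.0026,"tz": 0.0181,"wx": 0,"wy": 0,"wz": 0,"grip": 0.5}])

```text
clock: 4.8
ee_pos: [592.1, 300.6, 54.4]
ee_rot: [3.14, -0.003, 1.357]
wrist_force: [0.7, 8.4, 0.8]
width: 44.2
grasp_force: 3.8
```

```bash
python3 - <<'E'
from h import *
st()
E
python3 arc.py 18.8 2.2 45 2.2 9
```

```text
t 4.80 ee [592.1 300.6  54.4] board xy 9.7 214.0 tipz 32.4 F x,y,z -1.1 8.3 0.8 w 44.2 [ 3.140e+00 -3.000e-03  1.357e+00]
21.7 [-0.0003 -0.0012] 0.0046
24.6 [-0.0006 -0.0027] 0.009
27.5 [-0.001  -0.0044] 0.0134
30.4 [-0.0014 -0.0063] 0.0177
33.4 [-0.0018 -0.0084] 0.022
36.3 [-0.0023 -0.0108] 0.026
39.2 [-0.0029 -0.0133] 0.03
42.1 [-0.0035 -0.016 ] 0.0338
45.0 [-0.0041 -0.0189] 0.0375
```

Call:
send_rows(series=[{"tx": -0.0003,"ty": -0.0012,"tz": 0.0046,"wx": 0,"wy": 0,"wz": 0,"grip": 0.5},{"tx": -0.0006,"ty": -0.0027,"tz": 0.009,"wx": 0,"wy": 0,"wz": 0,"grip": 0.5},{"tx": -0.001,"ty": -0.0044,"tz": 0.0134,"wx": 0,"wy": 0,"wz": 0,"grip": 0.5},{"tx": -0.0014,"ty": -0.0063,"tz": 0.0177,"wx": 0,"wy": 0,"wz": 0,"grip": 0.5},{"tx": -0.0018,"ty": -0.0084,"tz": 0.022,"wx": 0,"wy": 0,"wz": 0,"grip": 0.5}])

```text
clock: 5.42
ee_pos: [590.3, 292.0, 76.6]
ee_rot: [3.14, -0.003, 1.357]
wrist_force: [0.4, 7.0, 1.9]
width: 44.1
grasp_force: 3.7
```

```bash
python3 - <<'E'
from h import *
st()
E
python3 arc.py 33.4 2.2 60 2.2 9
```

```text
t 5.42 ee [590.3 292.   76.6] board xy 9.8 205.3 tipz 54.6 F x,y,z -1.1 6.9 1.9 w 44.1 [ 3.140e+00 -3.000e-03  1.357e+00]
36.4 [-0.0005 -0.0024] 0.0041
39.3 [-0.0011 -0.0049] 0.0082
42.3 [-0.0017 -0.0077] 0.012
45.2 [-0.0023 -0.0107] 0.0158
48.2 [-0.003  -0.0138] 0.0193
51.1 [-0.0037 -0.0171] 0.0227
54.1 [-0.0045 -0.0206] 0.0259
57.0 [-0.0053 -0.0243] 0.029
60.0 [-0.0061 -0.028 ] 0.0318
```

```bash
python3 arc.py 33.4 2.2 60 3 9
```

```text
36.4 [-0.0005 -0.0025] 0.004
39.3 [-0.0011 -0.0052] 0.0079
42.3 [-0.0018 -0.0081] 0.0117
45.2 [-0.0024 -0.0112] 0.0153
48.2 [-0.0031 -0.0143] 0.0187
51.1 [-0.0038 -0.0176] 0.0221
54.1 [-0.0046 -0.0211] 0.0253
57.0 [-0.0054 -0.0247] 0.0283
60.0 [-0.0062 -0.0284] 0.0311
```

Call:
send_rows(series=[{"tx": -0.0005,"ty": -0.0025,"tz": 0.004,"wx": 0,"wy": 0,"wz": 0,"grip": 0.5},{"tx": -0.0011,"ty": -0.0052,"tz": 0.0079,"wx": 0,"wy": 0,"wz": 0,"grip": 0.5},{"tx": -0.0018,"ty": -0.0081,"tz": 0.0117,"wx": 0,"wy": 0,"wz": 0,"grip": 0.5},{"tx": -0.0024,"ty": -0.0112,"tz": 0.0153,"wx": 0,"wy": 0,"wz": 0,"grip": 0.5}])

```text
clock: 5.92
ee_pos: [588.1, 281.2, 92.5]
ee_rot: [3.139, -0.004, 1.357]
wrist_force: [0.9, 8.3, 6.5]
width: 44.1
grasp_force: 5.4
```

```bash
python3 - <<'E'
from h import *
st()
m,p,d=grab('side','v4.png'); a=cv2.resize(p[150:290,220:400],(720,560),interpolation=cv2.INTER_CUBIC)
cv2.imwrite('pics/c4.png',a[:,:,::-1])
E
python3 arc.py 45.2 2.8 75 3 10
```

```text
t 5.92 ee [588.1 281.2  92.5] board xy 9.9 194.2 tipz 70.5 F x,y,z -0.9 8.3 6.5 w 44.1 [ 3.139 -0.004  1.357]
48.2 [-0.0007 -0.0032] 0.0035
51.2 [-0.0014 -0.0065] 0.0069
54.1 [-0.0022 -0.01  ] 0.0101
57.1 [-0.003  -0.0137] 0.0131
60.1 [-0.0038 -0.0175] 0.0159
63.1 [-0.0047 -0.0214] 0.0185
66.1 [-0.0056 -0.0255] 0.0209
69.0 [-0.0065 -0.0297] 0.0231
72.0 [-0.0074 -0.034 ] 0.0251
75.0 [-0.0084 -0.0383] 0.0268
```

View pics/c4.png

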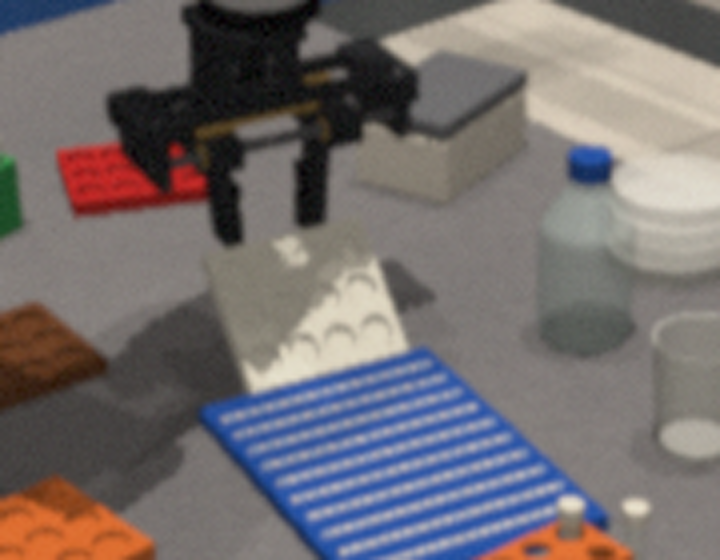

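The plate is standing at about 45° on the step, held by the tips. I continue.

Call:
send_rows(series=[{"tx": -0.0007,"ty": -0.0032,"tz": 0.0035,"wx": 0,"wy": 0,"wz": 0,"grip": 0.5},{"tx": -0.0014,"ty": -0.0065,"tz": 0.0069,"wx": 0,"wy": 0,"wz": 0,"grip": 0.5},{"tx": -0.0022,"ty": -0.01,"tz": 0.0101,"wx": 0,"wy": 0,"wz": 0,"grip": 0.5},{"tx": -0.003,"ty": -0.0137,"tz": 0.0131,"wx": 0,"wy": 0,"wz": 0,"grip": 0.5},{"tx": -0.0038,"ty": -0.0175,"tz": 0.0159,"wx": 0,"wy": 0,"wz": 0,"grip": 0.5}])

```text
clock: 6.6
ee_pos: [584.3, 263.7, 109.1]
ee_rot: [3.139, -0.005, 1.357]
wrist_force: [-1.3, 8.8, 10.2]
width: 43.9
grasp_force: 6.7
```

```bash
python3 - <<'E'
from h import *
st()
E
python3 arc.py 60.1 3 90 2.6 10
```

```text
t 6.60 ee [584.3 263.7 109.1] board xy 10.0 176.4 tipz 87.1 F x,y,z -3.1 8.3 10.2 w 43.9 [ 3.139 -0.005  1.357]
63.1 [-0.0009 -0.0039] 0.0027
66.1 [-0.0017 -0.008 ] 0.0052
69.1 [-0.0026 -0.0121] 0.0075
72.1 [-0.0036 -0.0164] 0.0095
75.0 [-0.0045 -0.0208] 0.0113
78.0 [-0.0055 -0.0253] 0.0128
81.0 [-0.0065 -0.0298] 0.0141
84.0 [-0.0075 -0.0345] 0.0151
87.0 [-0.0085 -0.0391] 0.0159
90.0 [-0.0096 -0.0438] 0.0164
```

Call:
send_rows(series=[{"tx": -0.0009,"ty": -0.0039,"tz": 0.003,"wx": 0,"wy": 0,"wz": 0,"grip": 0.5},{"tx": -0.0017,"ty": -0.008,"tz": 0.0058,"wx": 0,"wy": 0,"wz": 0,"grip": 0.5},{"tx": -0.0026,"ty": -0.0121,"tz": 0.0081,"wx": 0,"wy": 0,"wz": 0,"grip": 0.5},{"tx": -0.0036,"ty": -0.0164,"tz": 0.0101,"wx": 0,"wy": 0,"wz": 0,"grip": 0.5},{"tx": -0.0045,"ty": -0.0208,"tz": 0.0119,"wx": 0,"wy": 0,"wz": 0,"grip": 0.5}])

```text
clock: 7.22
ee_pos: [579.7, 242.3, 121.0]
ee_rot: [3.139, -0.003, 1.357]
wrist_force: [-1.4, 6.0, 11.8]
width: 43.8
grasp_force: 6.4
```

```bash
python3 - <<'E'
from h import *
st()
m,p,d=grab('side','v5.png'); a=cv2.resize(p[150:290,220:400],(720,560),interpolation=cv2.INTER_CUBIC)
cv2.imwrite('pics/c5.png',a[:,:,::-1])
E
python3 arc.py 75 2.4 108 2.4 11
```

```text
t 7.22 ee [579.7 242.3 121. ] board xy 10.0 154.4 tipz 99.0 F x,y,z -2.6 5.5 11.8 w 43.8 [ 3.139e+00 -3.000e-03  1.357e+00]
78.0 [-0.001  -0.0045] 0.0015
81.0 [-0.002  -0.0091] 0.0028
84.0 [-0.003  -0.0137] 0.0038
87.0 [-0.004  -0.0184] 0.0046
90.0 [-0.0051 -0.0232] 0.0051
93.0 [-0.0061 -0.0279] 0.0054
96.0 [-0.0071 -0.0327] 0.0054
99.0 [-0.0082 -0.0374] 0.0051
102.0 [-0.0092 -0.0421] 0.0046
105.0 [-0.0102 -0.0468] 0.0039
108.0 [-0.0112 -0.0515] 0.0029
```

View pics/c5.png

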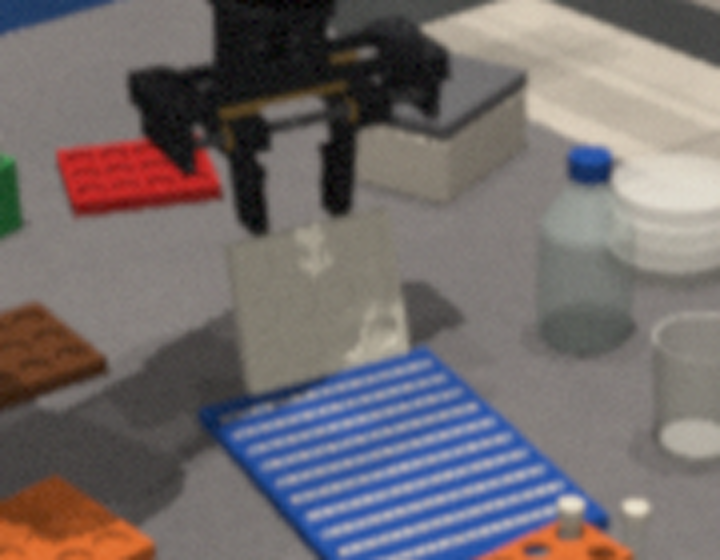

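Call:
send_rows(series=[{"tx": -0.001,"ty": -0.0045,"tz": 0.0015,"wx": 0,"wy": 0,"wz": 0,"grip": 0.5},{"tx": -0.002,"ty": -0.0091,"tz": 0.0028,"wx": 0,"wy": 0,"wz": 0,"grip": 0.5},{"tx": -0.003,"ty": -0.0137,"tz": 0.0038,"wx": 0,"wy": 0,"wz": 0,"grip": 0.5},{"tx": -0.004,"ty": -0.0184,"tz": 0.0046,"wx": 0,"wy": 0,"wz": 0,"grip": 0.5},{"tx": -0.0051,"ty": -0.0232,"tz": 0.0051,"wx": 0,"wy": 0,"wz": 0,"grip": 0.5}])

```text
clock: 7.9
ee_pos: [574.5, 218.6, 126.6]
ee_rot: [3.139, -0.002, 1.357]
wrist_force: [-4.5, 3.4, 18.0]
width: 44.0
grasp_force: 8.7
```

```bash
python3 - <<'E'
from h import *
st()
E
python3 arc.py 90 2.4 120 2.4 10
```

```text
t 7.90 ee [574.5 218.6 126.6] board xy 10.0 130.3 tipz 104.6 F x,y,z -5.1 2.3 18.0 w 44.0 [ 3.139e+00 -2.000e-03  1.357e+00]
93.0 [-0.001  -0.0047] 0.0003
96.0 [-0.0021 -0.0095] 0.0003
99.0 [-0.0031 -0.0142] 0.0
102.0 [-0.0041 -0.019 ] -0.0005
105.0 [-0.0052 -0.0237] -0.0012
108.0 [-0.0062 -0.0283] -0.0022
111.0 [-0.0072 -0.0329] -0.0035
114.0 [-0.0082 -0.0374] -0.005
117.0 [-0.0091 -0.0419] -0.0067
120.0 [-0.0101 -0.0462] -0.0087
```

Call:
send_rows(series=[{"tx": -0.001,"ty": -0.0047,"tz": 0.0012,"wx": 0,"wy": 0,"wz": 0,"grip": 0.5},{"tx": -0.0021,"ty": -0.0095,"tz": 0.0016,"wx": 0,"wy": 0,"wz": 0,"grip": 0.5},{"tx": -0.0031,"ty": -0.0142,"tz": 0.0014,"wx": 0,"wy": 0,"wz": 0,"grip": 0.5},{"tx": -0.0041,"ty": -0.019,"tz": 0.001,"wx": 0,"wy": 0,"wz": 0,"grip": 0.5}])

```text
clock: 8.4
ee_pos: [570.3, 198.8, 126.9]
ee_rot: [3.139, -0.0, 1.356]
wrist_force: [-2.8, -1.1, 14.1]
width: 44.2
grasp_force: 6.7
```

```bash
python3 - <<'E'
from h import *
st()
m,p,d=grab('side','v6.png'); a=cv2.resize(p[130:310,210:420],(700,600),interpolation=cv2.INTER_CUBIC)
cv2.imwrite('pics/c6.png',a[:,:,::-1])
E
```

```text
t 8.40 ee [570.3 198.8 126.9] board xy 10.1 110.0 tipz 104.9 F x,y,z -2.5 -1.7 14.1 w 44.2 [ 3.139 -0.     1.356]
```

View pics/c6.png

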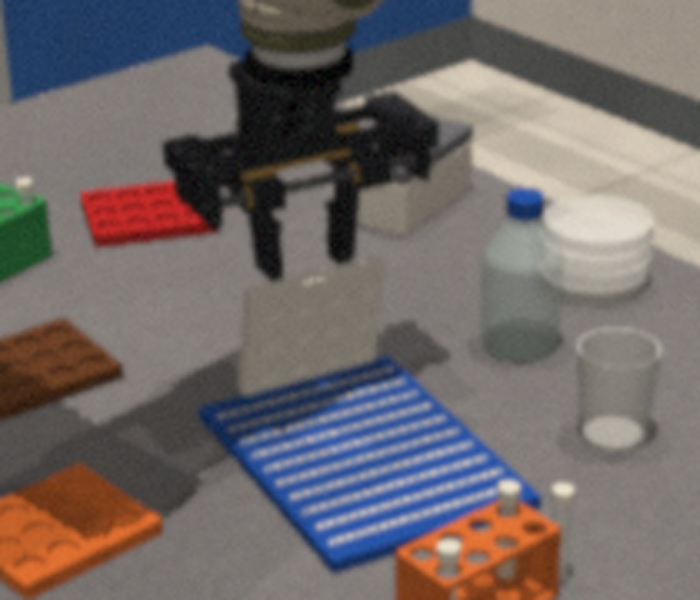

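Call:
send_rows(series=[{"tx": -0.001,"ty": -0.0047,"tz": 0.0002,"wx": 0,"wy": 0,"wz": 0,"grip": 0.5},{"tx": -0.0021,"ty": -0.0095,"tz": 0.0005,"wx": 0,"wy": 0,"wz": 0,"grip": 0.5},{"tx": -0.0035,"ty": -0.016,"tz": 0.0005,"wx": 0,"wy": 0,"wz": 0,"grip": 0.5},{"tx": -0.005,"ty": -0.023,"tz": 0.0005,"wx": 0,"wy": 0,"wz": 0,"grip": 0.5},{"tx": -0.0066,"ty": -0.03,"tz": 0.001,"wx": 0,"wy": 0,"wz": 0,"grip": 0.5},{"tx": -0.0066,"ty": -0.03,"tz": 0.06,"wx": 0,"wy": 0,"wz": 0,"grip": 0.5},{"tx": -0.0066,"ty": -0.03,"tz": 0.12,"wx": 0,"wy": 0,"wz": 0,"grip": 0.5},{"tx": 0.01,"ty": 0.02,"tz": 0.16,"wx": 0,"wy": 0,"wz": 0,"grip": 0.5},{"tx": 0.02,"ty": 0.06,"tz": 0.16,"wx": 0,"wy": 0,"wz": 0,"grip": 0.5},{"tx": 0.03,"ty": 0.12,"tz": 0.16,"wx": 0,"wy": 0,"wz": 0,"grip": 0.5},{"tx": 0.03,"ty": 0.12,"tz": 0.16,"wx": 0,"wy": 0,"wz": 0,"grip": 0.5}])

```text
clock: 9.82
ee_pos: [599.7, 322.1, 283.6]
ee_rot: [-3.14, 0.0, 1.36]
wrist_force: [-0.1, -0.3, -0.0]
width: 43.9
grasp_force: 0.0
```

```bash
python3 - <<'E'
from h import *
st()
m,p,d=grab('scene','s7.png'); 
hl=blob(p,'white',(318,252),60); r,b=rect(m,hl,22); print(r, ((b-C)@X).round(1),((b-C)@Y).round(1))
for u,v in hl[::max(1,len(hl)//6)]: pass
cx,cy=hl.mean(0).astype(int); print(cx,cy,[atdepth(m,u,v,d[v,u]).round(0).tolist() for u,v in((cx,cy),(cx-15,cy),(cx+15,cy),(cx,cy-10),(cx,cy+10))])
cv2.imwrite('pics/c7.png',cv2.resize(p[130:370,180:480],(750,600))[:,:,::-1])
E
```

```text
t 9.82 ee [599.7 322.1 283.6] board xy 12.6 236.7 tipz 261.6 F x,y,z -0.1 -0.3 -0.0 w 43.9 [-3.14  0.    1.36]
((555.0791015625, 145.19882202148438), (102.73229217529297, 145.31312561035156), 77.63641357421875) [-66.1  79.3  79.4 -65.9] [  3.1   2.9 105.6 105.8]
333 244 [[550.0, 149.0, 24.0], [525.0, 134.0, 22.0], [572.0, 170.0, 21.0], [532.0, 175.0, 22.0], [566.0, 127.0, 23.0]]
```

View pics/c7.png

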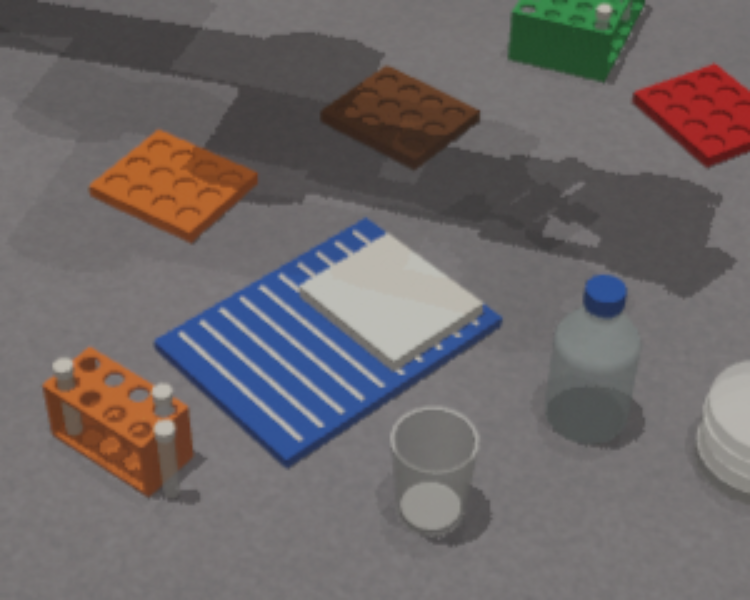

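The plate now lies flat on the board at about (390,298) in the crop, with its plain face up at z≈22 mm and all of it over the board. The rack, bottle and beaker are where they were, and the arm is clear.

```bash
python3 -c "
from rig import ticket
print(ticket.job_done())"
```

```text
the job is handed in; nothing more can be done
None
```

The white spot plate is turned over and lies flat on the blue draining board, wells down; the rack, bottle and beaker were not touched, and the job is handed in at about 10 s on the robot clock.

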